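# Clamp the note pads in the gluing press

### The job

The note pads in the bench press are ready to be clamped for gluing. Spin the loose nut (the single nut, not the post with two nuts) clockwise down by hand until it sits on the press plate, then fit the spanner and tighten that nut by a further eighth of a turn. Take the spanner off the nut and leave it lying flat on the press plate, and do not disturb the things standing on the bench.

Things in the scene. Friction and masses are not known exactly. Their poses are not given: they have to be found in the camera images.
- press: Fixed bench gluing press: plywood base 360 x 520 mm, a stack of note pads, and a flat level grey steel plate 300 mm deep (x) by 460 mm wide (y) whose top is 105 mm above the bench. Origin: centre of its underside; x points away from its front edge. The two posts stand at x = 0, y = +160 and -160 mm; the nuts and the spanner rest on the plate.
- set_post: The post that stays as it is: 30 mm stud with two hexagon nuts, one on the other (46 mm across flats, 40 and 18 mm high), all fixed; its top is 172 mm above the bench. Origin: on its axis at bench height. It may be at either end of the press.
- nut: The loose nut on the other post: one steel hexagon, 46 mm across flats, 53 mm across corners, 40 mm high, captive on a 30 mm stud that ends 56 mm above the plate. Origin: on its axis at its underside; z up. Two corners lie on its x axis, so flats face its y axis and every 60 deg from it. Turning clockwise seen from above drives it down 3.5 mm a turn, at first 0.5 to 1.1 mm above the plate.
- nut_top (a point): Point on the axis of the loose nut at its top face, 40 mm above nut; turns with it.
- nut_run (a joint): Running turn of the loose nut, rad: negative while it is still loose (minus the angle still to be turned clockwise), 0 when it sits on the plate. Light: about 0.2 N m of friction; it stays where it is left, and turning it anticlockwise makes this negative again.
- nut_tight (a joint): Tightening of the seated nut, rad: 0 until the nut is seated, then grows as it is turned clockwise against a stiff 1.3 N m of friction that rises to about 1.5 N m. Stops at 1.6. It does not spring back. An eighth of a turn is 0.79.
- spanner: Flat steel open-jaw spanner, 196 mm long, 14 mm thick, about 0.55 kg, loose on the press plate between the posts. Origin: centre of the jaw (on the nut's axis when fitted) at the underside. x points out through the open jaw. The handle, 28 mm wide, runs to x = -170 mm. Jaw opening 48 mm wide, sides parallel to x up to x = 16 mm, flared lips to 26 mm, floor at x = -27 mm; head 85 mm wide.
- spanner_grip (a point): Point in the middle of the spanner's handle, at its x = -90 mm, y = 0, half way up its thickness (7 mm above the underside). The centre of mass is near x = -60 mm. On the nut the jaw has about 0.08 rad of play either way.
- bar_a: Bystander: wooden weight bar faced with dark steel, 200 x 46 x 40 mm, lying on the bench. Origin: centre of its underside.
- bar_b: Bystander: a second weight bar, the same, lying on top of the first.
- glue_pot: Bystander: closed white glue pot with a grey lid, 90 mm across, 106 mm high, on the bench. Origin: centre of its underside.
- brush: Bystander: flat glue brush, 200 mm long, 46 mm wide, 16 mm high, lying on the bench. Origin: on the underside, under its metal ferrule.

How it is judged:
On the way, in this order (a step that is already met when the one before it is completed fails the run):
1. the nut is run down by hand until it sits on the plate, with the spanner not on it (value of joint nut_run above -0.1 rad and horizontal distance between spanner and nut above 0.05 m), for 0.1 s.
2. the spanner's jaw is on the nut, which is still only finger-tight (turned less than 0.35 rad past seating) (horizontal distance between spanner and nut below 0.012 m and height (world z) of spanner below 0.135 m and value of joint nut_tight below 0.35 rad), for 0.1 s.
3. the nut is tightened by the spanner pressing on it (value of joint nut_tight above 0.5 rad and contact force between spanner and nut above 2 N), for 0.04 s.
At the end, for the whole second after the job is handed in: The loose nut sits on the plate (within 0.1 rad) and has been tightened between 0.5 and 1.1 rad past seating; the spanner is off it (jaw centre more than 50 mm from the nut's axis), lying flat (within 0.06 rad) and still on the press plate (underside within 6 mm of the plate's top) (all of step 1 and value of joint nut_tight between 0.5 and 1.1 rad and angle between spanner's own z axis and vertical below 0.06 rad and z of spanner in the frame of press between 0.099 and 0.111 m and linear speed of spanner below 0.02 m/s); the robot touches nothing.
It fails at once if a bystander on the bench is moved by more than 25 mm (distance of any of bar_a, bar_b, glue_pot, brush from where it was at the start of the episode above 0.025 m).
It also fails if it takes over 64 s, if anything falls off the work surface, if the arm or the gripper's body presses on something with over 40 N, if the wrist force passes 120 N, or if a joint passes its speed limit or range.

### The arm

A 6-joint arm with a two-finger parallel gripper is mounted at the origin on the work surface. World frame = base frame: x ahead of the robot, y to its left, z up, the work surface at z = 0. Lengths are in m, angles in rad, forces in N, time in s.
With the tool pointing down it reaches from about 0.325 to 1 m from the base axis. Payload 5.1 kg.
Tool frame: the origin (TCP) lies midway between the tips of the shut fingers; the grasp point (between the pads) lies 19 mm behind it; z points along the fingers, y is the direction in which the jaws open and shut (so a half turn about z gives the same grasp; the last joint's range is limited). The gripper opens to 85 mm and grips with 20 to 120 N. Pads are 22 mm wide; open, the fingers measure 114 mm over their backs; the gripper's body (76 mm by 85 mm) begins 54 mm behind the grasp point. The pads swing forward as they close: fully open they stand 13 mm farther back than shut.
Start: joints at [1.192, 0.124, 1.65, -0, 1.367, -0.083], TCP at [0.189, 0.622, 0.231] pointing down, gripper open.
Joint ranges: [-2.61, 2.61], [-1.02, 2.33], [0.03, 2.71], [-1.35, 4.49], [0.32, 2.68], [-2.91, 2.91]. Speed limits (rad/s): [2.57, 2.57, 3.14, 3.14, 3.14, 3.14].

### API

Orientations are given as a rotation vector (axis times angle).
In Python, from workcell import arm gives the robot as it stands. The module is installed in compiled form; this text tells all that it offers.
- The arm moves only by the tool play_rows, never from a script. Its argument "moves" is text: rows parted by semicolons, each of 7 numbers parted by spaces: the opening, from -1 (shut) to 1 (fully open), then the shift along the tool's x, y, z in m, then the turn, a rotation vector about the tool's x, y, z in rad. In form: hand x y z rx ry rz; .... A call has 1 to 12 rows; each row shifts and turns the commanded pose from where the row before left it, along the tool's axes as they then stand; what a row does not reach is not made up. A row lasts 1/10 s, in which the tool goes at most 50 mm and 8.59 degrees, less where a joint would pass 70% of its speed; a pose out of reach is approached as far as the arm can. A call with a gripper value outside its range is refused whole. The fingers move at their own pace and stop on an object; "force" is the grip in N (left out, the last holds). Time passes only in rows, so rows that do not move let the fingers close. It gives the time, the measured TCP pose, the force and the opening at its end, in the units of the state.
- arm.read_state(): the state, without advancing time (a new reading comes with each control period).
- arm.read_camera(name): name is "side" or "top"; returns the picture (384x512x3 uint8, blue, green, red); there is no depth.
- arm.calibration(name): a dict with "fx", "fy", "cx", "cy" (pixels), "k1" (the pictures are not rectified: a ray, as slopes to the right and down, at radius r is drawn at 1 + k1 r^2 times it, then the intrinsics apply), "R" (3x3) and "t" (3): a world point X has camera coordinates R X + t. Camera axes: x right, y down, z forward; pixel columns grow to the right and rows downward; lengths in m; the calibration is good to about 2 mm. A picture is of the moment at which its call begins. calibration takes no time and is no camera call.
- arm.job_done(): hands the job in, once; it reports no verdict.
The state is a dict: "t": time; "qpos": joint angles; "qvel": joint speeds; "joint_torque": joint torques, N m; "tool_pos": TCP position; "tool_rot": TCP orientation; "ft_force": force on the tool from outside, world axes, zero at the start; "ft_torque": the same for the moment, N m; "gripper_width": finger opening in m.
Only numpy, scipy, OpenCV 4.12 (cv2) and the standard library are available. Lean on these libraries where they do the work, as an engineer would, in place of code of your own. Each camera call takes 0.05 s, during which the arm holds its last target.

## Working session

There is one attempt and no reset: what is moved stays moved. The work goes in short steps, Python scripts to look and compute and a tool call to move; the robot and the scene stay as the last step left them, time stands still between calls to the robot, and variables do not carry over. Pictures are saved under pics/ and viewed, and the job is handed in when it is done.

Besides the shell and the picture viewer there is one more tool, called after "Call:" as name(argument=value, ...), one argument or row to a line, values as JSON. play_rows: Moves the arm, as the interface text tells. Its arguments: {"type":"object","properties":{"moves":{"type":"string"},"force":{"type":"number"}},"required":["moves"]}

```bash
mkdir -p pics; ls; python3 - <<'E'
from workcell import arm
import cv2
s=arm.read_state()
for k,v in s.items(): print(k,v)
for n in("side","top"):
    cv2.imwrite(f"pics/{n}0.png",arm.read_camera(n)); print(arm.calibration(n))
E
```

```text
pics
t 0.0
qpos [ 1.19237564e+00  1.24488350e-01  1.65167839e+00  2.15665364e-05
  1.36750418e+00 -8.26222775e-02]
qvel [-3.56082072e-04  1.27549331e-03 -5.32989728e-04 -1.65630325e-04
 -6.65072906e-05 -2.43069278e-03]
joint_torque [ 3.60854847e-04 -4.23622155e+01 -3.65446365e+01 -9.21767742e-05
  6.98986158e-03  1.21130770e-05]
tool_pos [0.18928596 0.62118711 0.23006127]
tool_rot [-0.46288053 -3.10680277  0.0031701 ]
ft_force [-0.38369973  0.80298273  0.17905672]
ft_torque [-0.00633282  0.05319018  0.01616763]
gripper_width 0.08548919580491965
{'fx': 374.68476548723044, 'fy': 374.68476548723044, 'cx': 257.0198328450211, 'cy': 189.56233336373157, 'k1': -0.10261224544103704, 'R': array([[ 0.84634104, -0.53232924,  0.01823254],
       [-0.28436035, -0.48051399, -0.82960562],
       [ 0.45038432,  0.69694467, -0.55805204]]), 't': array([-0.46598302,  0.25485903,  0.97824569])}
{'fx': 359.102058303507, 'fy': 359.102058303507, 'cx': 259.42232953254165, 'cy': 193.6167482823902, 'k1': -0.0347817899200661, 'R': array([[-0.00641597, -0.99971639, -0.02293422],
       [-0.99627174,  0.00836365, -0.08586429],
       [ 0.08603175,  0.02229781, -0.99604284]]), 't': array([0.01849641, 0.57427782, 1.15879997])}
```

View pics/side0.png

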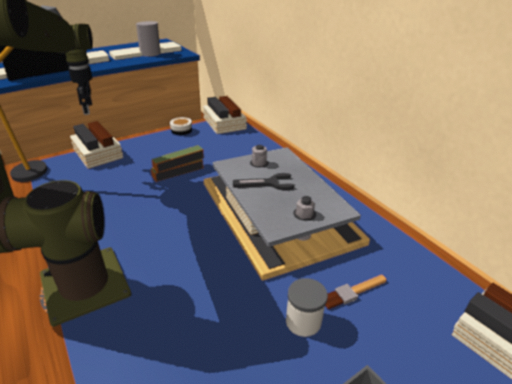

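View pics/top0.png

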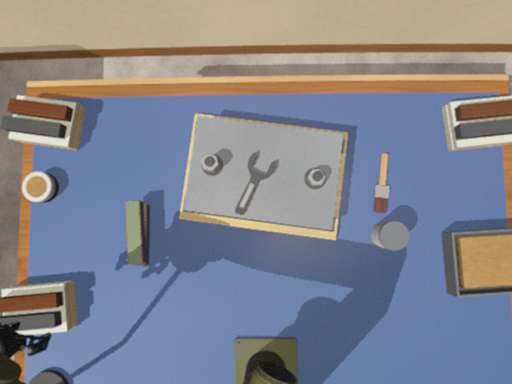

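```bash
python3 - <<'E'
import cv2
a=cv2.imread("pics/top0.png")[105:245,175:355]
cv2.imwrite("pics/top0z.png",cv2.resize(a,None,fx=4.4,fy=4.2,interpolation=cv2.INTER_CUBIC) if 0 else cv2.resize(a,None,fx=4,fy=4,interpolation=cv2.INTER_CUBIC))
a=cv2.imread("pics/side0.png")[135:275,200:375]
cv2.imwrite("pics/side0z.png",cv2.resize(a,None,fx=4,fy=4,interpolation=cv2.INTER_CUBIC))
E
```

```text
(no output)
```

View pics/top0z.png

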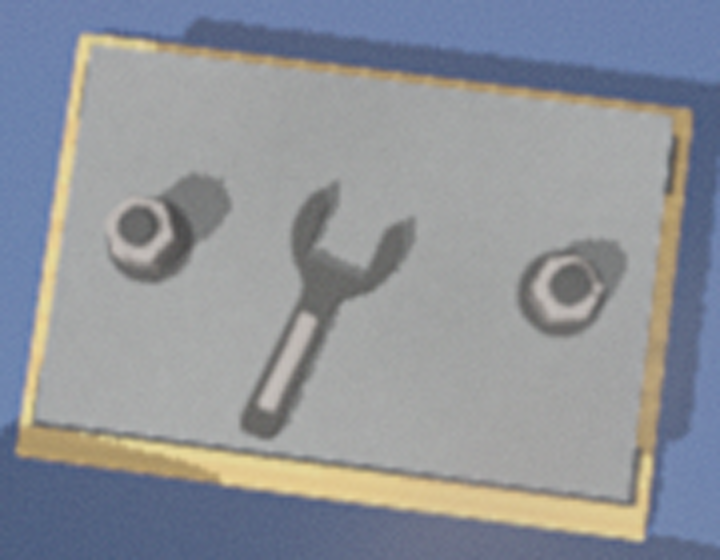

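View pics/side0z.png

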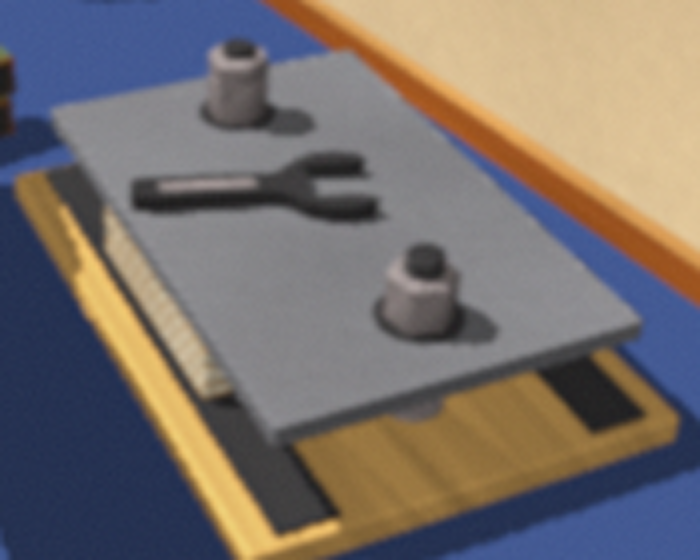

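```bash
cat > h.py <<'E'
import numpy as np, cv2
from scipy.optimize import least_squares
from workcell import arm
CAL={n:arm.calibration(n) for n in("side","top")}
def proj(n,P):
    c=CAL[n];K=np.array([[c['fx'],0,c['cx']],[0,c['fy'],c['cy']],[0,0,1.]])
    p,_=cv2.projectPoints(np.asarray(P,float).reshape(-1,1,3),cv2.Rodrigues(c['R'])[0],c['t'],K,np.array([c['k1'],0,0,0.]))
    return p[:,0]
def T2(x,y,a,pts):
    pts=np.asarray(pts,float);c,s=np.cos(a),np.sin(a)
    q=pts.copy();q[:,0]=x+c*pts[:,0]-s*pts[:,1];q[:,1]=y+s*pts[:,0]+c*pts[:,1];return q
def unproj(n,uv,z):
    c=CAL[n];K=np.array([[c['fx'],0,c['cx']],[0,c['fy'],c['cy']],[0,0,1.]])
    m=cv2.undistortPoints(np.array(uv,float).reshape(-1,1,2),K,np.array([c['k1'],0,0,0.]))[:,0]
    d=np.c_[m,np.ones(len(m))]@c['R'];C=-c['R'].T@c['t']
    return C+d*((z-C[2])/d[:,2])[:,None]
def zoom(n,img,box,f,name,polys=[],):
    u0,v0,u1,v1=box
    z=cv2.resize(img[v0:v1,u0:u1],None,fx=f,fy=f,interpolation=cv2.INTER_CUBIC)
    for P,col in polys:
        q=((proj(n,P)-[u0,v0]+0.5)*f-0.5)
        cv2.polylines(z,[np.round(q*8).astype(np.int32)],True,col,1,cv2.LINE_AA,3)
    cv2.imwrite(name,z)
E
python3 - <<'E'
from h import *
t=np.array([(88,45),(672,118),(632,500),(38,423)])/4+[175,105]-.375
s=np.array([(55,110),(350,52),(638,325),(275,435)])/4+[200,135]-.375
print(unproj("top",t,.105)); print(unproj("side",s,.105))
print(unproj("top",np.array([[138,222]])/4+[174.6,104.6],.172),unproj("side",np.array([[239,47]])/4+[199.6,134.6],.172))
print(unproj("top",np.array([[575,280]])/4+[174.6,104.6],.161),unproj("side",np.array([[426,250]])/4+[199.6,134.6],.161))
for n in CAL: print(-CAL[n]['R'].T@CAL[n]['t'])
E
```

```text
[[ 0.81512833  0.20888577  0.105     ]
 [ 0.75095568 -0.24748249  0.105     ]
 [ 0.45584058 -0.20924047  0.105     ]
 [ 0.5176257   0.24474224  0.105     ]]
[[ 0.51923178  0.24392251  0.105     ]
 [ 0.81093874  0.20192809  0.105     ]
 [ 0.74221539 -0.249306    0.105     ]
 [ 0.4510934  -0.2102871   0.105     ]]
[[0.66118996 0.1573417  0.172     ]] [[0.6539877  0.15525565 0.172     ]]
[[ 0.61695594 -0.1613389   0.161     ]] [[ 0.61349922 -0.15495725  0.161     ]]
[ 0.02626583 -0.80737618  0.76584054]
[ 0.47256184 -0.0121506   1.20394857]
```

```bash
cat >> h.py <<'E'
PX,PY,PA=0.6335,-0.001,-0.138
def hexp(z,R=.0531/2): 
    a=np.arange(6)*np.pi/3; return np.c_[R*np.cos(a),R*np.sin(a),0*a+z]
def circ(z,R):
    a=np.linspace(0,2*np.pi,36,endpoint=False); return np.c_[R*np.cos(a),R*np.sin(a),0*a+z]
plate=np.array([[-.15,-.23,.105],[-.15,.23,.105],[.15,.23,.105],[.15,-.23,.105]])
# spanner outline approx (top view), x out of jaw
sp=np.array([[-.17,-.014],[-.05,-.014],[-.038,-.03],[-.02,-.0425],[.016,-.0425],[.026,-.035],[.026,-.029],[.016,-.024],[-.02,-.024],[-.027,-.012],[-.027,.012],[-.02,.024],[.016,.024],[.026,.029],[.026,.035],[.016,.0425],[-.02,.0425],[-.038,.03],[-.05,.014],[-.17,.014]])
def spz(z): return np.c_[sp,np.full(len(sp),z)]
E
python3 - <<'E'
from h import *
for n,box in(("top",(290,150,345,205)),("side",(280,180,335,230))):
    img=cv2.imread(f"pics/{n}0.png")
    nx,ny=T2(PX,PY,PA,[[0,-.16,0]])[0][:2];print(nx,ny)
    zoom(n,img,box,10,f"pics/{n}_nut.png",[(T2(nx,ny,0.0,circ(.105,.0265)),(0,255,0)),(T2(nx,ny,0,circ(.1455,.0265)),(0,255,255)),(T2(nx,ny,0,circ(.161,.015)),(255,0,255))])
import numpy as np
a=cv2.imread("pics/top_nut.png");b=cv2.imread("pics/side_nut.png");b=cv2.resize(b,None,fx=1,fy=1)
c=np.zeros((550,1100,3),np.uint8);c[:,:550]=a;c[:b.shape[0],550:550+b.shape[1]]=b;cv2.imwrite("pics/nut_c.png",cv2.resize(c,(800,400)))
E
```

```text
0.611490015218246 -0.15947889629192574
0.611490015218246 -0.15947889629192574
```

View pics/nut_c.png

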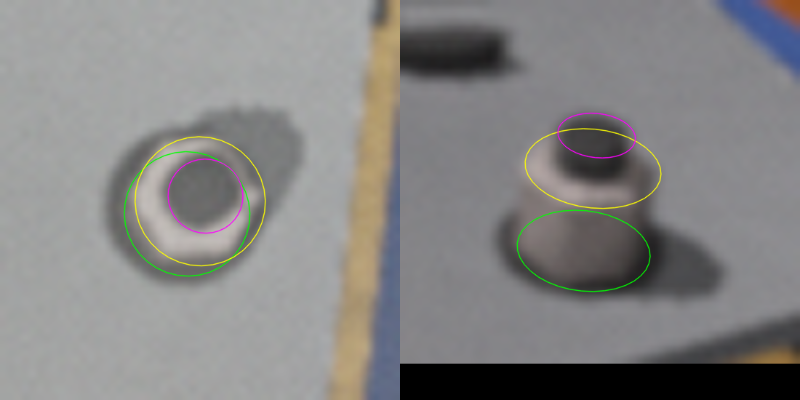

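```bash
python3 - <<'E'
from h import *
c=np.zeros((480,800,3),np.uint8)
for i,(n,box) in enumerate((("top",(301,160,331,192)),("side",(290,190,320,222)))):
    img=cv2.imread(f"pics/{n}0.png")
    z=cv2.resize(img[box[1]:box[3],box[0]:box[2]],None,fx=13,fy=13,interpolation=cv2.INTER_CUBIC)
    z=cv2.convertScaleAbs(z,alpha=1.5,beta=-60)
    c[:z.shape[0],i*400:i*400+z.shape[1]]=z
cv2.imwrite("pics/nut_d.png",c)
E
```

```text
(no output)
```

View pics/nut_d.png

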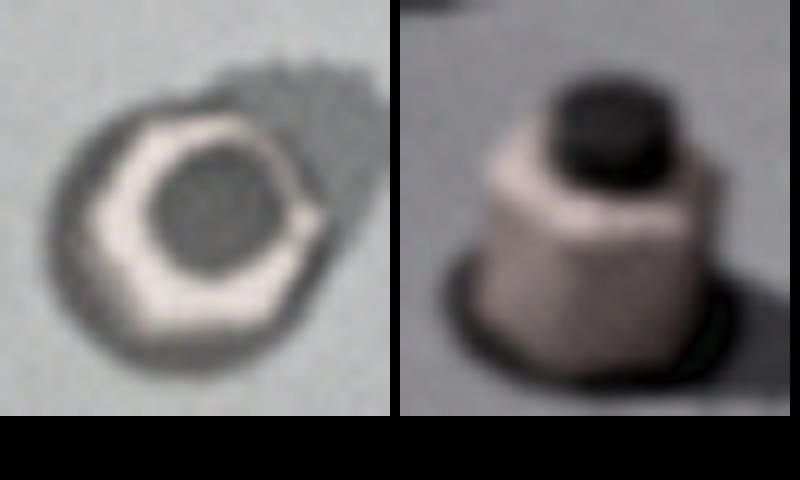

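```bash
python3 - <<'E'
from h import *
picks=np.array([(90,215),(140,328),(265,325),(322,215),(240,112),(150,112)])/13-.46+[301,160]
w=unproj("top",picks,.1455); c=w.mean(0);print(c,w)
ang=np.degrees(np.arctan2(w[:,1]-c[1],w[:,0]-c[0]));print(ang, np.linalg.norm(w-c,axis=1))
def f(p): 
    return (proj("top",T2(p[0],p[1],p[2],hexp(.1455,p[3])))-picks[[5,0,1,2,3,4]]).ravel()
for a0 in (.5,): 
    r=least_squares(f,[.61,-.16,a0,.0265]);print(r.x,r.cost)
nx,ny,a=r.x[:3]
c=np.zeros((480,800,3),np.uint8)
for i,(n,box) in enumerate((("top",(301,160,331,192)),("side",(290,190,320,222)))):
    img=cv2.imread(f"pics/{n}0.png")
    zoom(n,img,box,13,"pics/_t.png",[(T2(nx,ny,a,hexp(z)),col) for z,col in((.1055,(0,255,0)),(.1455,(0,255,255)))])
    z=cv2.imread("pics/_t.png")
    c[:z.shape[0],i*400:i*400+z.shape[1]]=z
cv2.imwrite("pics/nut_e.png",c)
E
```

```text
[ 0.61413004 -0.15653912  0.1455    ] [[ 0.61497437 -0.13124696  0.1455    ]
 [ 0.58895668 -0.14213328  0.1455    ]
 [ 0.58939624 -0.17053688  0.1455    ]
 [ 0.61450006 -0.18405022  0.1455    ]
 [ 0.63838139 -0.16589627  0.1455    ]
 [ 0.63857148 -0.14537111  0.1455    ]]
[  88.08800081  150.21898465 -150.49289801  -89.2294183   -21.09862939
   24.55703959] [0.02530625 0.0290039  0.02842003 0.02751358 0.02599393 0.02687208]
[ 0.61412523 -0.15653959  0.52954861  0.02710564] 1.951097999787551
```

View pics/nut_e.png

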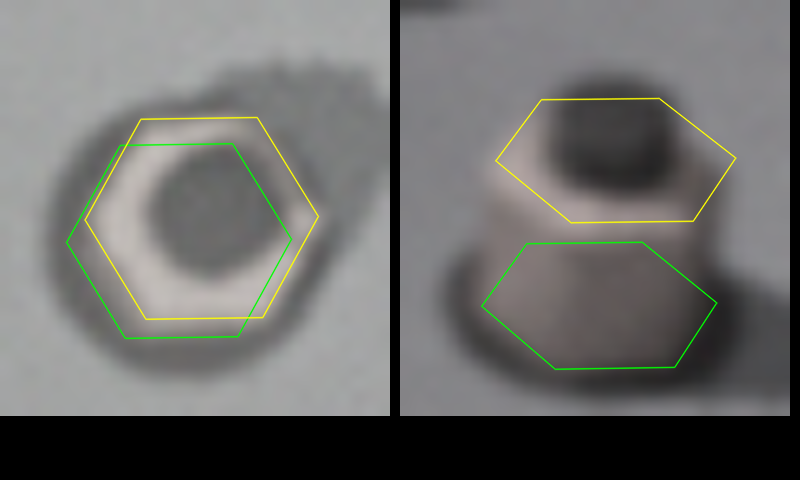

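```bash
cat >> h.py <<'E'
from scipy.optimize import minimize
def spmask(n,img):
    g=cv2.GaussianBlur(img,(0,0),.6).max(2).astype(float)
    return g
def render(n,p,S=8,box=None,zb=.105):
    u0,v0,u1,v1=box
    m=np.zeros(((v1-v0)*S,(u1-u0)*S),np.uint8)
    for z in np.linspace(zb,zb+.014,5):
        q=(proj(n,T2(p[0],p[1],p[2],spz(z)))-[u0,v0]+.5)*S-.5
        cv2.fillPoly(m,[np.round(q).astype(np.int32)],255)
    m=cv2.resize(m,(u1-u0,v1-v0),interpolation=cv2.INTER_AREA).astype(float)/255
    return cv2.GaussianBlur(m,(0,0),.8)
def fitsp(imgs,boxes,p0,names=("top","side"),zb=.105):
    D={}
    for n in names:
        u0,v0,u1,v1=boxes[n];g=imgs[n][v0:v1,u0:u1].max(2).astype(float)
        bg=np.median(g);d=np.clip((bg-g)/(bg-60),0,1);D[n]=cv2.morphologyEx(d,cv2.MORPH_CLOSE,np.ones((5,5)))
    def cost(p): return sum(((render(n,p,box=boxes[n],zb=zb)-D[n])**2).sum() for n in names)
    return minimize(cost,p0,method="Nelder-Mead",options=dict(initial_simplex=np.array(p0)+np.array([[0,0,0],[.01,0,0],[0,.01,0],[0,0,.1]]),xatol=1e-4,fatol=1e-3))
E
python3 - <<'E'
from h import *
imgs={n:cv2.imread(f"pics/{n}0.png") for n in CAL}
boxes=dict(top=(230,142,285,220),side=(228,168,300,196))
z=lambda u,v:(np.array([[u,v]])/4+[174.6,104.6])
j=unproj("top",z(352,245),.119)[0];e=unproj("top",z(262,432),.119)[0];print(j,e)
p0=[j[0],j[1],np.arctan2(j[1]-e[1],j[0]-e[0])]
for names in(("top",),("side",),("top","side")):
    r=fitsp(imgs,boxes,p0,names);print(names,r.x,r.fun)
for n in CAL:
    zoom(n,imgs[n],boxes[n],7 if n=="top" else 10,f"pics/sp_{n}.png",[(T2(*r.x,spz(.119)),(0,255,255))])
E
```

```text
[0.65129417 0.00188556 0.119     ] [0.50914909 0.0709485  0.119     ]
('top',) [ 0.66162767  0.00160509 -0.44515705] 152.82142363713535
('side',) [ 0.65859987  0.00306571 -0.42663739] 56.04242950389509
('top', 'side') [ 0.65976985  0.00211387 -0.44137457] 213.478657080568
```

View pics/sp_top.png

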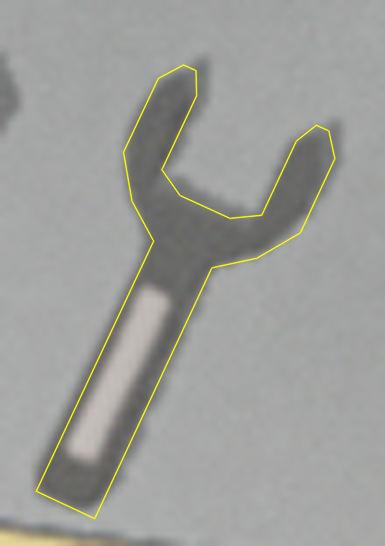

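View pics/sp_side.png

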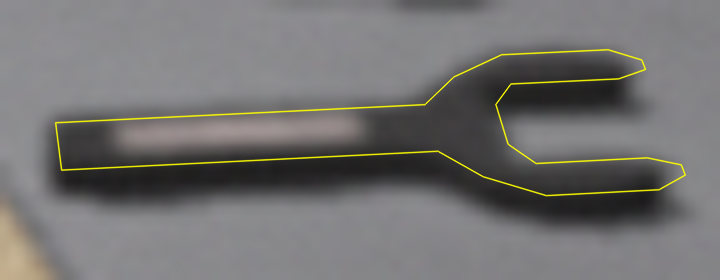

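```bash
cat >> h.py <<'E'
def tool():
    s=arm.read_state();R=cv2.Rodrigues(np.array(s['tool_rot']))[0];return s,R
def rel(target,yawy=None):
    """moves from present: target xyz, wanted world angle of tool y axis -> tool-frame shift and rz"""
    s,R=tool();d=R.T@(np.array(target)-s['tool_pos']);a=np.arctan2(R[1,1],R[0,1])
    print("pos",np.round(s['tool_pos'],4),"y ang",round(a,4),"tool z",np.round(R[:,2],4),"q6",round(s['qpos'][5],3),"t",s['t'])
    print("shift tool",np.round(d,4), "rz", None if yawy is None else np.round(-((yawy-a+np.pi/2)%np.pi-np.pi/2),4))
    print("F",np.round(s['ft_force'],2),"M",np.round(s['ft_torque'],3),"w",round(s['gripper_width'],4))
E
python3 - <<'E'
from h import *
s,R=tool();print(R)
rel([.6125,-.1565,.2],0)
E
```

```text
[[-9.56566684e-01  2.91512771e-01 -6.95750113e-04]
 [ 2.91513553e-01  9.56565173e-01 -1.70810942e-03]
 [ 1.67594617e-04 -1.83674115e-03 -9.99998299e-01]]
pos [0.1893 0.6213 0.2302] y ang 1.275 tool z [-7.0e-04 -1.7e-03 -1.0e+00] q6 -0.083 t 0.1
shift tool [-0.6316 -0.6206  0.0312] rz 1.275
F [-0.18  0.13 -0.28] M [0.034 0.019 0.028] w 0.0852
```

Call:
play_rows(
  moves="1 -0.0351 -0.0345 0 0 0 0;1 -0.0351 -0.0345 0 0 0 0;1 -0.0351 -0.0345 0 0 0 0;1 -0.0351 -0.0345 0 0 0 0;1 -0.0351 -0.0345 0 0 0 0;1 -0.0351 -0.0345 0 0 0 0;1 -0.0351 -0.0345 0 0 0 0;1 -0.0351 -0.0345 0 0 0 0;1 -0.0351 -0.0345 0 0 0 0;1 -0.0351 -0.0345 0 0 0 0;1 -0.0351 -0.0345 0 0 0 0;1 -0.0351 -0.0345 0 0 0 0",
)

```text
t: 1.3
tool_pos: [0.472, 0.101, 0.2311]
tool_rot: [0.463, 3.107, 0.0]
ft_force: [0.8, 0.4, -0.1]
gripper_width: 0.0855
```

Call:
play_rows(
  moves="1 -0.0351 -0.0345 0 0 0 0;1 -0.0351 -0.0345 0 0 0 0;1 -0.0351 -0.0345 0 0 0 0;1 -0.0351 -0.0345 0 0 0 0;1 -0.0351 -0.0345 0 0 0 0;1 -0.0351 -0.0345 0 0 0 0;1 0 0 0 0 0 0.14;1 0 0 0 0 0 0.14;1 0 0 0 0 0 0.14;1 0 0 0 0 0 0.14;1 0 0 0 0 0 0.14;1 0 0 0 0 0 0.14",
)

```text
t: 2.5
tool_pos: [0.6125, -0.1564, 0.2306]
tool_rot: [-1.697, -2.643, 0.0]
ft_force: [-0.8, -0.4, -0.3]
gripper_width: 0.0853
```

Call:
play_rows(
  moves="1 0 0 0 0 0 0.14;1 0 0 0 0 0 0.14;1 0 0 0 0 0 0.14;1 0 0 0 0 0 0;1 0 0 0 0 0 0",
)

```text
t: 3.0
tool_pos: [0.6126, -0.1564, 0.2309]
tool_rot: [-2.201, -2.241, 0.001]
ft_force: [0.3, -0.7, 0.1]
gripper_width: 0.0854
```

```bash
python3 - <<'E'
from h import *
rel([.6125,-.1565,.2],0)
imgs={n:arm.read_camera(n) for n in CAL}
for n in CAL: cv2.imwrite(f"pics/{n}1.png",imgs[n])
print(tool()[1])
E
```

```text
pos [ 0.6126 -0.1564  0.2309] y ang 0.0179 tool z [-8.e-04  2.e-04 -1.e+00] q6 -0.353 t 3.0
shift tool [-0.0001 -0.0001  0.0309] rz 0.0179
F [ 0.3  -0.72  0.12] M [-0.012  0.002  0.062] w 0.0854
[[-1.69586100e-02  9.99856094e-01 -4.43966299e-04]
 [ 9.99856181e-01  1.69586744e-02  1.41564271e-04]
 [ 1.49072978e-04 -4.41501715e-04 -9.99999891e-01]]
```

```bash
python3 - <<'E'
from h import *
c=np.zeros((480,800,3),np.uint8)
for i,(n,box) in enumerate((("top",(285,140,345,205)),("side",(265,140,330,220)))):
    img=cv2.imread(f"pics/{n}1.png")
    z=cv2.resize(img[box[1]:box[3],box[0]:box[2]],None,fx=6,fy=6,interpolation=cv2.INTER_CUBIC)
    c[:z.shape[0],i*400:i*400+z.shape[1]]=z
cv2.imwrite("pics/c1.png",c)
E
```

```text
(no output)
```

View pics/c1.png

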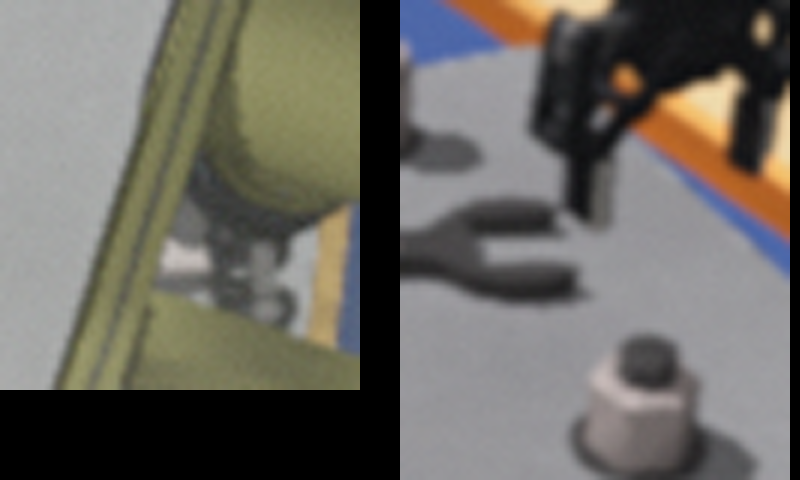

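Call:
play_rows(
  moves="1 0 0 0.03 0 0 0.018;1 0 0 0.03 0 0 0;1 0 0 0.03 0 0 0;1 0 0 0.02 0 0 0;1 0 0 0 0 0 0",
  force=20,
)

```text
t: 3.6
tool_pos: [0.6102, -0.1556, 0.117]
tool_rot: [-2.219, -2.215, 0.005]
ft_force: [0.1, 0.2, 0.4]
gripper_width: 0.0852
```

Call:
play_rows(
  moves="0.2 0 0 0 0 0 0;0.2 0 0 0 0 0 0;0 0 0 0 0 0 0;0 0 0 0 0 0 0;-0.2 0 0 0 0 0 0;-0.2 0 0 0 0 0 0;-0.2 0 0 0 0 0 0;-0.2 0 0 0 0 0 0",
  force=20,
)

```text
t: 4.4
tool_pos: [0.6124, -0.1569, 0.1239]
tool_rot: [2.224, 2.219, -0.002]
ft_force: [-6.4, -0.1, 6.7]
gripper_width: 0.0457
```

```bash
python3 - <<'E'
from h import *
rel([.6125,-.1565,.2],0)
E
```

```text
pos [ 0.6124 -0.1569  0.1239] y ang -0.0022 tool z [-0.001  -0.0011 -1.    ] q6 -0.332 t 4.4
shift tool [ 0.0003  0.     -0.0761] rz -0.0022
F [-6.37 -0.12  6.71] M [0.059 1.183 0.132] w 0.0457
```

Call:
play_rows(
  moves="-0.3 0 0 0 0 0 0.08;-0.3 0 0 0 0 0 0.08;-0.3 0 0 0 0 0 0.08;-0.3 0 0 0 0 0 0.08;-0.3 0 0 0 0 0 0.08",
  force=25,
)

```text
t: 4.9
tool_pos: [0.6122, -0.157, 0.1238]
tool_rot: [2.623, 1.729, -0.003]
ft_force: [-7.5, -0.5, 5.4]
gripper_width: 0.0455
```

```bash
python3 - <<'E'
from h import *
rel([.6125,-.1565,.2],0)
E
```

```text
pos [ 0.6122 -0.157   0.1238] y ang -0.4051 tool z [-0.0017 -0.0014 -1.    ] q6 0.071 t 4.9
shift tool [ 0.0005  0.     -0.0762] rz -0.4051
F [-7.53 -0.48  5.41] M [-0.083  1.207  0.304] w 0.0455
```

Call:
play_rows(
  moves="-0.3 0 0 0 0 0 0.08;-0.3 0 0 0 0 0 0.08;-0.3 0 0 0 0 0 0.08;-0.3 0 0 0 0 0 0.08;-0.3 0 0 0 0 0 0.08;-0.3 0 0 0 0 0 0.08",
)

```text
t: 5.5
tool_pos: [0.6119, -0.157, 0.1235]
tool_rot: [2.958, 1.056, -0.004]
ft_force: [-8.2, -0.5, 6.0]
gripper_width: 0.0455
```

```bash
python3 - <<'E'
from h import *
rel([.6125,-.1565,.2],0)
E
```

```text
pos [ 0.6119 -0.157   0.1235] y ang -0.8851 tool z [-0.0025 -0.0013 -1.    ] q6 0.551 t 5.5
shift tool [ 0.0006 -0.     -0.0765] rz -0.8851
F [-8.2  -0.49  6.02] M [-0.108  1.365  0.177] w 0.0455
```

Now in small steps, watching the moment.

Call:
play_rows(
  moves="-0.3 0 0 0 0 0 0.06;-0.3 0 0 0 0 0 0.06;-0.3 0 0 0 0 0 0",
)

```text
t: 5.8
tool_pos: [0.6118, -0.1569, 0.1234]
tool_rot: [3.015, 0.88, -0.004]
ft_force: [-7.6, 0.6, 5.9]
gripper_width: 0.0456
```

```bash
python3 - <<'E'
from h import *
rel([.6125,-.1565,.2],0);print(arm.read_state()['joint_torque'])
E
```

```text
pos [ 0.6118 -0.1569  0.1234] y ang -1.0031 tool z [-0.0026 -0.0012 -1.    ] q6 0.669 t 5.8
shift tool [ 0.0006 -0.     -0.0766] rz -1.0031
F [-7.55  0.63  5.89] M [-0.176  1.34   0.002] w 0.0456
[  1.23517815 -39.11079168 -34.90905046   0.7688237   -1.98206306
   0.22184706]
```

Call:
play_rows(
  moves="-0.3 0 0 0 0 0 0.06;-0.3 0 0 0 0 0 0.06;-0.3 0 0 0 0 0 0",
)

```text
t: 6.1
tool_pos: [0.6118, -0.1569, 0.1234]
tool_rot: [3.063, 0.697, -0.005]
ft_force: [-7.3, 0.2, 5.9]
gripper_width: 0.0455
```

```bash
python3 - <<'E'
from h import *
rel([.6125,-.1565,.2],0);print(arm.read_state()['joint_torque'])
E
```

```text
pos [ 0.6118 -0.1569  0.1234] y ang -1.1231 tool z [-0.0027 -0.0012 -1.    ] q6 0.789 t 6.1
shift tool [ 0.0006 -0.0001 -0.0766] rz -1.1231
F [-7.28  0.19  5.9 ] M [-0.095  1.336  0.069] w 0.0455
[  1.206908   -39.18149829 -35.00792384   0.77844629  -2.01147057
   0.22053509]
```

Call:
play_rows(
  moves="-0.3 0 0 0 0 0 0.06;-0.3 0 0 0 0 0 0.06",
)

```text
t: 6.3
tool_pos: [0.6117, -0.1569, 0.1233]
tool_rot: [3.099, 0.511, -0.005]
ft_force: [-8.6, 0.4, 5.9]
gripper_width: 0.0456
```

```bash
python3 - <<'E'
from h import *
rel([.6125,-.1565,.2],0);print(arm.read_state()['joint_torque'][5])
E
```

```text
pos [ 0.6117 -0.1569  0.1233] y ang -1.2439 tool z [-0.0031 -0.0013 -1.    ] q6 0.91 t 6.3
shift tool [ 0.0007 -0.0001 -0.0767] rz -1.2439
F [-8.56  0.44  5.86] M [-0.057  1.417  0.574] w 0.0456
-0.031012353720143437
```

Call:
play_rows(
  moves="-0.3 0 0 0 0 0 0.06;-0.3 0 0 0 0 0 0.06",
)

```text
t: 6.5
tool_pos: [0.6118, -0.1568, 0.1233]
tool_rot: [3.123, 0.33, -0.005]
ft_force: [-8.3, -0.7, 4.3]
gripper_width: 0.0453
```

```bash
python3 - <<'E'
from h import *
rel([.6125,-.1565,.2],0);print(arm.read_state()['joint_torque'][5])
E
```

```text
pos [ 0.6118 -0.1568  0.1233] y ang -1.3604 tool z [-0.0029 -0.0018 -1.    ] q6 1.027 t 6.5
shift tool [ 0.0005 -0.     -0.0767] rz -1.3604
F [-8.33 -0.69  4.29] M [-0.011  1.283  1.33 ] w 0.0453
0.8622999116778374
```

Call:
play_rows(
  moves="-0.3 0 0 0 0 0 0.06;-0.3 0 0 0 0 0 0.06",
)

```text
t: 6.7
tool_pos: [0.6118, -0.1567, 0.1234]
tool_rot: [3.137, 0.142, -0.005]
ft_force: [-7.6, 0.8, 5.7]
gripper_width: 0.0455
```

```bash
python3 - <<'E'
from h import *
rel([.6125,-.1565,.2],0);print(arm.read_state()['joint_torque'][5])
E
```

```text
pos [ 0.6118 -0.1567  0.1234] y ang -1.4802 tool z [-0.003  -0.0019 -1.    ] q6 1.147 t 6.7
shift tool [ 0.0005 -0.0001 -0.0766] rz -1.4802
F [-7.6   0.83  5.7 ] M [-0.041  1.39   1.34 ] w 0.0455
0.8852829784154892
```

Call:
play_rows(
  moves="0.3 0 0 0 0 0 0;0.8 0 0 0 0 0 0;1 0 0 0 0 0 0;1 0 0 0 0 0 0;1 0 0 -0.03 0 0 0;1 0 0 -0.04 0 0 0;1 0 0 -0.04 0 0 0;1 0 0 0 0 0 0",
)

```text
t: 7.5
tool_pos: [0.6163, -0.1577, 0.2397]
tool_rot: [3.134, 0.138, 0.019]
ft_force: [0.2, -0.2, 0.6]
gripper_width: 0.0856
```

```bash
python3 - <<'E'
from h import *
# goal: grip spanner handle
p=np.array([.660,.002,-.44]);g=T2(*p,[[-.09,0,0]])[0];print(g)
rel([g[0],g[1],.235],p[2]+np.pi/2)
E
```

```text
[0.57857235 0.04033455 0.        ]
pos [ 0.6163 -0.1577  0.2397] y ang -1.4829 tool z [ 0.0126 -0.0043 -0.9999] q6 1.148 t 7.5
shift tool [-0.0203 -0.2006  0.0034] rz 0.5279
F [ 0.23 -0.18  0.6 ] M [-0.025  0.013 -0.02 ] w 0.0856
```

Call:
play_rows(
  moves="1 -0.004 -0.04 0 0 0 0;1 -0.004 -0.04 0 0 0 0;1 -0.004 -0.04 0 0 0 0;1 -0.004 -0.04 0 0 0 0;1 -0.004 -0.04 0 0 0 0;1 0 0 0 0 0 0.132;1 0 0 0 0 0 0.132;1 0 0 0 0 0 0.132;1 0 0 0 0 0 0.132;1 0 0 0 0 0 0",
)

```text
t: 8.5
tool_pos: [0.5752, 0.0411, 0.2307]
tool_rot: [3.066, -0.685, -0.001]
ft_force: [-0.2, -0.5, 0.8]
gripper_width: 0.0853
```

```bash
python3 - <<'E'
from h import *
rel([.5786,.0403,.235],-.44+np.pi/2)
c=np.zeros((480,800,3),np.uint8)
for i,(n,box) in enumerate((("top",(290,145,345,205)),("side",(225,150,325,230)))):
    img=arm.read_camera(n);cv2.imwrite(f"pics/{n}2.png",img)
    f=7 if i==0 else 4
    z=cv2.resize(img[box[1]:box[3],box[0]:box[2]],None,fx=f,fy=f,interpolation=cv2.INTER_CUBIC)
    c[:z.shape[0],i*400:i*400+z.shape[1]]=z
cv2.imwrite("pics/c2.png",c)
E
```

```text
pos [0.5752 0.0411 0.2307] y ang -2.0105 tool z [-8.e-04  1.e-04 -1.e+00] q6 1.989 t 8.5
shift tool [ 0.0034 -0.0007 -0.0043] rz 0.0003
F [-0.22 -0.5   0.78] M [ 0.011 -0.014  0.008] w 0.0853
```

View pics/c2.png

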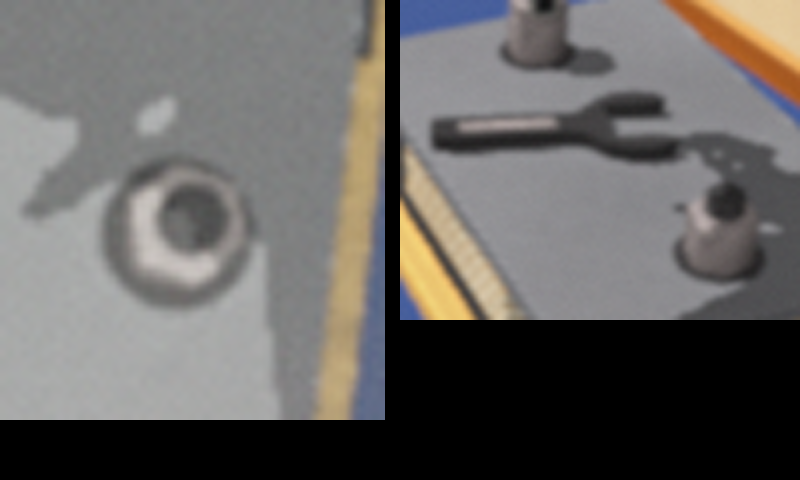

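Call:
play_rows(
  moves="1 0.0034 -0.0007 0.03 0 0 0;1 0 0 0.03 0 0 0;1 0 0 0.03 0 0 0;0.6 0 0 0.02 0 0 0;0.3 0 0 0.008 0 0 0;0.3 0 0 0 0 0 0;0.3 0 0 0 0 0 0",
)

```text
t: 9.3
tool_pos: [0.5796, 0.0402, 0.1145]
tool_rot: [-3.066, 0.685, -0.003]
ft_force: [1.0, 0.1, 0.9]
gripper_width: 0.0556
```

```bash
python3 - <<'E'
from h import *
rel([.5786,.0403,.1075],-.44+np.pi/2)
img=arm.read_camera("side");cv2.imwrite("pics/side3.png",img)
cv2.imwrite("pics/c3.png",cv2.resize(img[140:220,225:325],None,fx=7,fy=7,interpolation=cv2.INTER_CUBIC))
E
```

```text
pos [0.5796 0.0402 0.1145] y ang -2.0103 tool z [ 0.0018 -0.     -1.    ] q6 1.987 t 9.3
shift tool [-0.001   0.0003  0.007 ] rz 0.0005
F [0.96 0.11 0.91] M [ 0.037 -0.031  0.031] w 0.0556
```

View pics/c3.png

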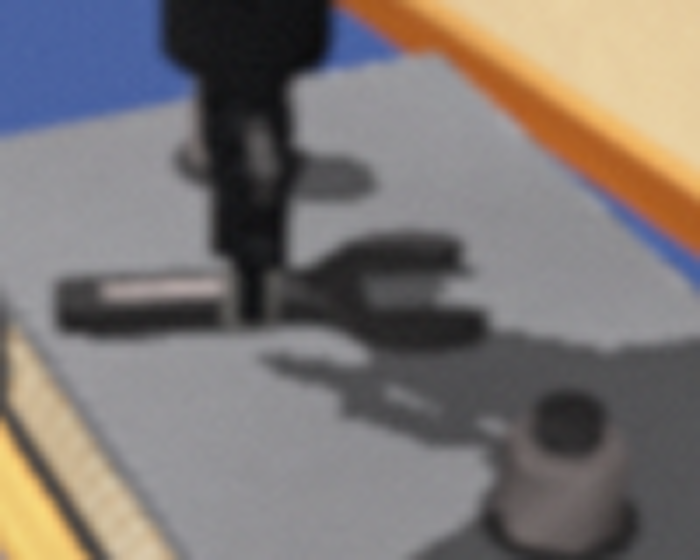

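Call:
play_rows(
  moves="0.3 0 0 0.006 0 0 0;0 0 0 0 0 0 0;-0.5 0 0 0 0 0 0;-0.7 0 0 0 0 0 0;-0.7 0 0 0 0 0 0;-0.7 0 0 0 0 0 0;-0.7 0 0 0 0 0 0",
  force=60,
)

```text
t: 10.05
tool_pos: [0.5794, 0.0407, 0.1083]
tool_rot: [-3.065, 0.686, -0.002]
ft_force: [0.3, 3.6, 5.8]
gripper_width: 0.0264
```

```bash
python3 - <<'E'
from h import *
rel([.5786,.0403,.1075],-.44+np.pi/2)
E
```

```text
pos [0.5794 0.0407 0.1083] y ang -2.011 tool z [ 1.6e-03  9.0e-04 -1.0e+00] q6 1.988 t 10.05
shift tool [-0.0006  0.0007  0.0008] rz -0.0002
F [0.28 3.58 5.78] M [ 0.711 -0.027  0.111] w 0.0264
```

Call:
play_rows(
  moves="-0.7 0 0 -0.004 0 0 0;-0.7 0 0 0 0 0 0;-0.7 -0.03 0.014 0 0 0 0;-0.7 -0.03 0.014 0 0 0 0;-0.7 -0.03 0.014 0 0 0 0;-0.7 -0.03 0.014 0 0 0 0;-0.7 0 0 0 0 0 -0.11;-0.7 0 0 0 0 0 -0.11;-0.7 0 0 0 0 0 -0.11;-0.7 0 0 0 0 0 -0.1;-0.7 0 0 0 0 0 -0.1;-0.7 0 0 0 0 0 0",
)

```text
t: 11.25
tool_pos: [0.4447, 0.0403, 0.1096]
tool_rot: [3.138, 0.14, -0.006]
ft_force: [-0.1, 0.3, -6.6]
gripper_width: 0.0266
```

```bash
python3 - <<'E'
from h import *
rel([.4477,-.1718,.112],.09+np.pi/2)
for n in CAL: cv2.imwrite(f"pics/{n}4.png",arm.read_camera(n))
E
```

```text
pos [0.4447 0.0403 0.1096] y ang -1.4814 tool z [-3.7e-03 -6.0e-04 -1.0e+00] q6 1.452 t 11.25
shift tool [-0.016   0.2116 -0.0023] rz -0.0006
F [-0.11  0.29 -6.61] M [-0.023  0.115 -0.045] w 0.0266
```

View pics/top4.png

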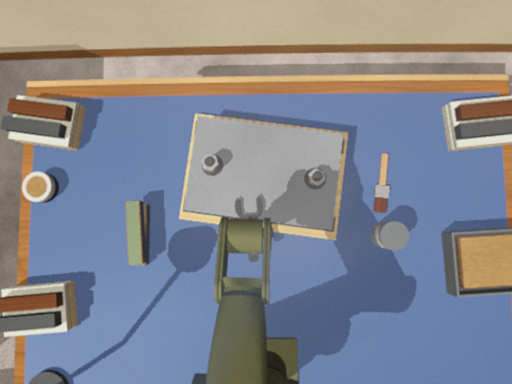

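View pics/side4.png

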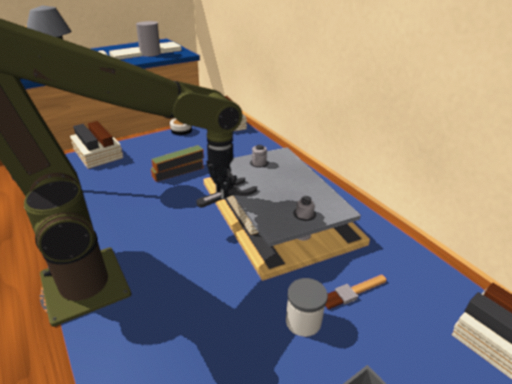

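Call:
play_rows(
  moves="-0.7 -0.0027 0.035 -0.002 0 0 0;-0.7 -0.0027 0.035 0 0 0 0;-0.7 -0.0027 0.035 0 0 0 0;-0.7 -0.0027 0.035 0 0 0 0;-0.7 -0.0027 0.035 0 0 0 0;-0.7 -0.0025 0.0366 0 0 0 0;-0.7 0 0 0 0 0 0;-0.7 0 0 0 0 0 0",
)

```text
t: 12.15
tool_pos: [0.4487, -0.172, 0.1127]
tool_rot: [-3.138, -0.136, 0.002]
ft_force: [-0.2, 0.4, -6.5]
gripper_width: 0.0262
```

```bash
python3 - <<'E'
from h import *
rel([.4477,-.1718,.112],.09+np.pi/2)
s,R=tool();yaw=np.arctan2(R[1,1],R[0,1])+np.pi/2
jx,jy=s['tool_pos'][:2]+.09*np.array([np.cos(yaw),np.sin(yaw)])
c=np.zeros((600,800,3),np.uint8)
for i,(n,box) in enumerate((("top",(285,145,345,225)),("side",(245,180,325,235)))):
    img=arm.read_camera(n);cv2.imwrite(f"pics/{n}5.png",img)
    zoom(n,img,box,6.5 if i==0 else 5,"pics/_t.png",[(T2(jx,jy,yaw,spz(.108+.014)),(0,255,255)),(T2(.612,-.157,.09,hexp(.145)),(0,255,0))])
    z=cv2.imread("pics/_t.png");c[:z.shape[0],i*400:i*400+z.shape[1]]=z
cv2.imwrite("pics/c5.png",c)
E
```

```text
pos [ 0.4487 -0.172   0.1127] y ang -1.4842 tool z [-1.5e-03  9.0e-04 -1.0e+00] q6 1.006 t 12.15
shift tool [-0.001  -0.0002  0.0007] rz -0.0034
F [-0.21  0.42 -6.49] M [-0.018  0.094 -0.026] w 0.0262
```

View pics/c5.png

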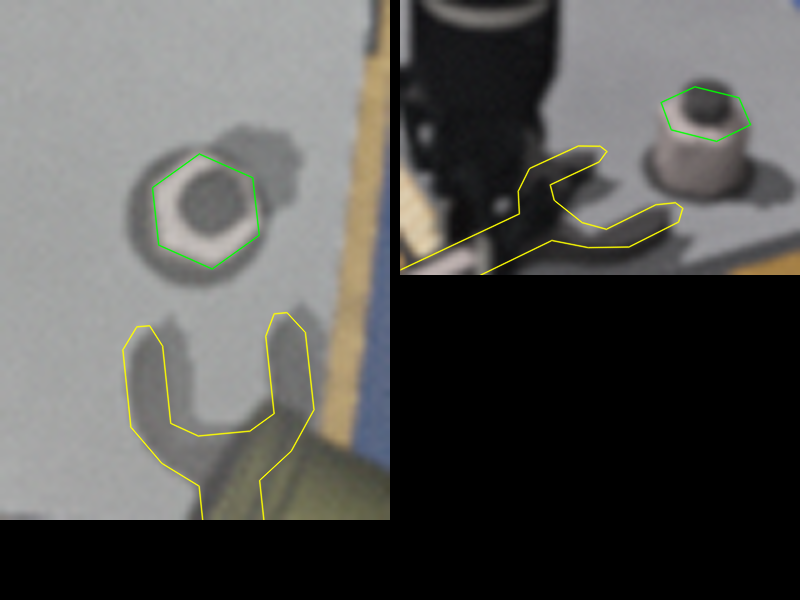

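Call:
play_rows(
  moves="-0.7 0.015 0 0.0025 0 0 -0.003;-0.7 0.015 0 0 0 0 0;-0.7 0.005 0 0 0 0 0;-0.7 0.005 0 0 0 0 0;-0.7 0.005 0 0 0 0 0;-0.7 0 0 0 0 0 0",
)

```text
t: 12.85
tool_pos: [0.4944, -0.1671, 0.1109]
tool_rot: [3.138, 0.146, 0.0]
ft_force: [-0.2, 0.7, -5.5]
gripper_width: 0.0261
```

```bash
python3 - <<'E'
from h import *
n=np.array([.612,-.157]);g=n-.09*np.array([np.cos(.09),np.sin(.09)])
rel([*g,.11],.09+np.pi/2)
E
```

```text
pos [ 0.4944 -0.1671  0.1109] y ang -1.4775 tool z [ 1.e-04 -0.e+00 -1.e+00] q6 1.049 t 12.85
shift tool [0.028  0.0006 0.0009] rz 0.0033
F [-0.18  0.66 -5.45] M [-0.007  0.099  0.023] w 0.0261
```

Call:
play_rows(
  moves="-0.7 0.004 0 0 0 0 0;-0.7 0.004 0 0 0 0 0;-0.7 0.004 0 0 0 0 0;-0.7 0 0 0 0 0 0",
)

```text
t: 13.25
tool_pos: [0.5067, -0.1663, 0.111]
tool_rot: [3.138, 0.146, 0.001]
ft_force: [-0.1, -0.1, -5.9]
gripper_width: 0.0262
```

```bash
cat > s.py <<'E'
from h import *
n=np.array([.612,-.157]);g=n-.09*np.array([np.cos(.09),np.sin(.09)])
rel([*g,.11],.09+np.pi/2)
E
python3 s.py
```

```text
pos [ 0.5067 -0.1663  0.111 ] y ang -1.4779 tool z [ 5.e-04 -1.e-04 -1.e+00] q6 1.06 t 13.25
shift tool [0.0157 0.0002 0.001 ] rz 0.0029
F [-0.08 -0.12 -5.95] M [-0.038  0.079 -0.044] w 0.0262
```

Call:
play_rows(
  moves="-0.7 0.004 0 0 0 0 0;-0.7 0.003 0 0 0 0 0;-0.7 0 0 0 0 0 0",
)

```text
t: 13.55
tool_pos: [0.5135, -0.1656, 0.1109]
tool_rot: [3.138, 0.146, 0.0]
ft_force: [0.7, 0.0, -5.7]
gripper_width: 0.0265
```

```bash
python3 s.py
```

```text
pos [ 0.5135 -0.1656  0.1109] y ang -1.4779 tool z [ 3.e-04 -0.e+00 -1.e+00] q6 1.066 t 13.55
shift tool [0.0088 0.0003 0.0009] rz 0.0029
F [ 0.71  0.03 -5.66] M [-0.059  0.1    0.026] w 0.0265
```

Call:
play_rows(
  moves="-0.7 0.003 0 0 0 0 0;-0.7 0.003 0 0 0 0 0;-0.7 0 0 0 0 0 0",
)

```text
t: 13.85
tool_pos: [0.5195, -0.1651, 0.1109]
tool_rot: [3.138, 0.146, 0.001]
ft_force: [-0.5, 0.3, -7.1]
gripper_width: 0.026
```

```bash
python3 s.py;python3 - <<'E'
from h import *
s,R=tool();yaw=np.arctan2(R[1,1],R[0,1])+np.pi/2
jx,jy=s['tool_pos'][:2]+.09*np.array([np.cos(yaw),np.sin(yaw)])
c=np.zeros((600,800,3),np.uint8)
for i,(n,box) in enumerate((("top",(285,145,345,225)),("side",(245,180,325,235)))):
    img=arm.read_camera(n);cv2.imwrite(f"pics/{n}6.png",img)
    zoom(n,img,box,6.5 if i==0 else 5,"pics/_t.png",[(T2(jx,jy,yaw,spz(.107+.014)),(0,255,255))])
    z=cv2.imread("pics/_t.png");c[:z.shape[0],i*400:i*400+z.shape[1]]=z
cv2.imwrite("pics/c6.png",c)
E
```

```text
pos [ 0.5195 -0.1651  0.1109] y ang -1.4778 tool z [ 4.e-04 -1.e-04 -1.e+00] q6 1.072 t 13.85
shift tool [0.0028 0.0003 0.0009] rz 0.003
F [-0.52  0.27 -7.11] M [-0.006  0.086  0.018] w 0.026
```

View pics/c6.png

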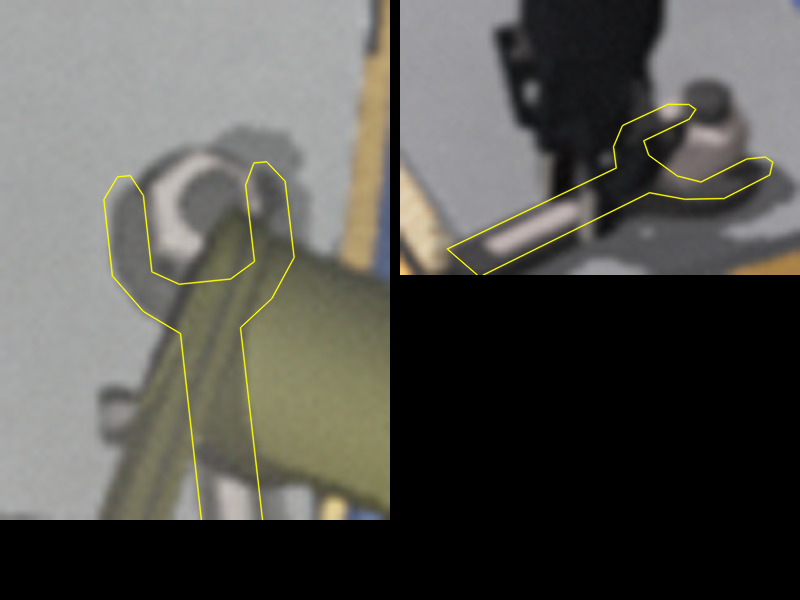

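Call:
play_rows(
  moves="-0.7 0.002 0 0 0 0 0;-0.7 0.002 0 0 0 0 0;-0.7 0 0 0 0 0 0",
)

```text
t: 14.25
tool_pos: [0.5233, -0.1647, 0.1109]
tool_rot: [3.138, 0.146, 0.0]
ft_force: [0.5, -0.4, -6.9]
gripper_width: 0.0262
```

```bash
python3 s.py
```

```text
pos [ 0.5233 -0.1647  0.1109] y ang -1.4779 tool z [ 3.e-04 -0.e+00 -1.e+00] q6 1.075 t 14.25
shift tool [-0.001   0.0003  0.0009] rz 0.0029
F [ 0.53 -0.37 -6.86] M [-0.036  0.084  0.012] w 0.0262
```

Call:
play_rows(
  moves="-0.7 0.002 0 0 0 0 0;-0.7 0 0 0 0 0 0",
)

```text
t: 14.45
tool_pos: [0.5253, -0.1645, 0.1109]
tool_rot: [3.138, 0.146, 0.0]
ft_force: [-0.1, 0.0, -6.4]
gripper_width: 0.0261
```

```bash
python3 s.py
```

```text
pos [ 0.5253 -0.1645  0.1109] y ang -1.4779 tool z [ 3.e-04 -0.e+00 -1.e+00] q6 1.077 t 14.45
shift tool [-0.003   0.0003  0.0009] rz 0.0029
F [-0.08  0.04 -6.4 ] M [-0.049  0.093 -0.027] w 0.0261
```

Call:
play_rows(
  moves="-0.7 0.0015 0 0 0 0 0;-0.7 0 0 0 0 0 0",
)

```text
t: 14.65
tool_pos: [0.5267, -0.1644, 0.1109]
tool_rot: [3.138, 0.146, 0.0]
ft_force: [-0.0, -1.3, -6.7]
gripper_width: 0.026
```

```bash
python3 s.py
```

```text
pos [ 0.5267 -0.1644  0.1109] y ang -1.478 tool z [ 2.e-04 -0.e+00 -1.e+00] q6 1.078 t 14.65
shift tool [-0.0044  0.0003  0.0009] rz 0.0028
F [-0.03 -1.28 -6.68] M [-0.066  0.095 -0.02 ] w 0.026
```

Call:
play_rows(
  moves="-0.7 0.0015 0 0 0 0 0;-0.7 0 0 0 0 0 0",
)

```text
t: 14.85
tool_pos: [0.5279, -0.1642, 0.1107]
tool_rot: [-3.138, -0.146, 0.001]
ft_force: [0.0, -0.2, -6.1]
gripper_width: 0.026
```

```bash
python3 s.py
```

```text
pos [ 0.5279 -0.1642  0.1107] y ang -1.4779 tool z [-5.e-04  0.e+00 -1.e+00] q6 1.079 t 14.85
shift tool [-0.0056  0.0003  0.0007] rz 0.0029
F [ 0.03 -0.21 -6.15] M [-0.033  0.168  0.019] w 0.026
```

Call:
play_rows(
  moves="-0.7 0.0015 0 0 0 0 0;-0.7 0 0 0 0 0 0",
)

```text
t: 15.05
tool_pos: [0.5282, -0.1642, 0.1104]
tool_rot: [-3.138, -0.146, 0.006]
ft_force: [-5.3, -0.2, -4.1]
gripper_width: 0.0261
```

```bash
python3 s.py
```

```text
pos [ 0.5282 -0.1642  0.1104] y ang -1.4779 tool z [-3.8e-03  1.0e-04 -1.0e+00] q6 1.081 t 15.05
shift tool [-0.0059  0.0004  0.0004] rz 0.0029
F [-5.25 -0.16 -4.07] M [-0.143  0.91  -0.04 ] w 0.0261
```

Call:
play_rows(
  moves="-0.7 -0.0015 0 0 0 0 0;-0.7 0.0002 -0.005 0 0 0 0.06;-0.7 0.0002 -0.005 0 0 0 0.06;-0.7 0.0002 -0.005 0 0 0 0.06;-0.7 0 0 0 0 0 0",
  force=90,
)

```text
t: 15.55
tool_pos: [0.5282, -0.1502, 0.111]
tool_rot: [3.135, -0.133, 0.0]
ft_force: [-1.7, -5.0, -6.5]
gripper_width: 0.0255
```

```bash
python3 s.py
```

```text
pos [ 0.5282 -0.1502  0.111 ] y ang -1.6554 tool z [ 1.0e-04 -3.5e-03 -1.0e+00] q6 1.284 t 15.55
shift tool [-0.0045  0.0153  0.001 ] rz -0.1746
F [-1.71 -5.02 -6.45] M [-0.858  0.38   0.637] w 0.0255
```

Call:
play_rows(
  moves="-0.7 0.0002 -0.005 0 0 0 0.06;-0.7 0.0002 -0.005 0 0 0 0.06;-0.7 0.0002 -0.005 0 0 0 0.06;-0.7 0.0002 -0.005 0 0 0 0.06;-0.7 0.0002 -0.005 0 0 0 0.06;-0.7 0 0 0 0 0 0",
)

```text
t: 16.15
tool_pos: [0.5336, -0.1258, 0.1107]
tool_rot: [3.081, -0.599, -0.002]
ft_force: [-4.3, -4.7, -6.6]
gripper_width: 0.0252
```

```bash
python3 s.py
```

```text
pos [ 0.5336 -0.1258  0.1107] y ang -1.955 tool z [-0.0018 -0.0027 -1.    ] q6 1.628 t 16.15
shift tool [0.0043 0.0406 0.0008] rz -0.4742
F [-4.28 -4.71 -6.64] M [-0.807  0.754  0.663] w 0.0252
```

Call:
play_rows(
  moves="-0.7 0.0002 -0.005 0 0 0 0.06;-0.7 0.0002 -0.005 0 0 0 0.06;-0.7 0.0002 -0.005 0 0 0 0.06;-0.7 0 0 0 0 0 0",
)

```text
t: 16.55
tool_pos: [0.5404, -0.1124, 0.1105]
tool_rot: [3.015, -0.874, -0.003]
ft_force: [-4.9, -4.2, -5.5]
gripper_width: 0.0255
```

```bash
python3 s.py; python3 - <<'E'
from h import *
s,R=tool();yaw=np.arctan2(R[1,1],R[0,1])+np.pi/2
jx,jy=s['tool_pos'][:2]+.084*np.array([np.cos(yaw),np.sin(yaw)]);print(jx,jy,yaw)
c=np.zeros((600,800,3),np.uint8)
for i,(n,box) in enumerate((("top",(285,145,345,225)),("side",(245,180,325,235)))):
    img=arm.read_camera(n);cv2.imwrite(f"pics/{n}7.png",img)
    zoom(n,img,box,6.5 if i==0 else 5,"pics/_t.png",[(T2(.612,-.157,-.49,hexp(.145)),(0,255,0)),(T2(jx,jy,yaw,spz(.107+.014)),(0,255,255))])
    z=cv2.imread("pics/_t.png");c[:z.shape[0],i*400:i*400+z.shape[1]]=z
cv2.imwrite("pics/c7.png",c)
E
```

```text
pos [ 0.5404 -0.1124  0.1105] y ang -2.1349 tool z [-0.0028 -0.0021 -1.    ] q6 1.835 t 16.55
shift tool [0.013  0.0542 0.0007] rz -0.6541
F [-4.86 -4.17 -5.48] M [-0.68   0.873  0.692] w 0.0255
0.611358038949947 -0.15728830353358408 -0.5640830236059955
```

View pics/c7.png

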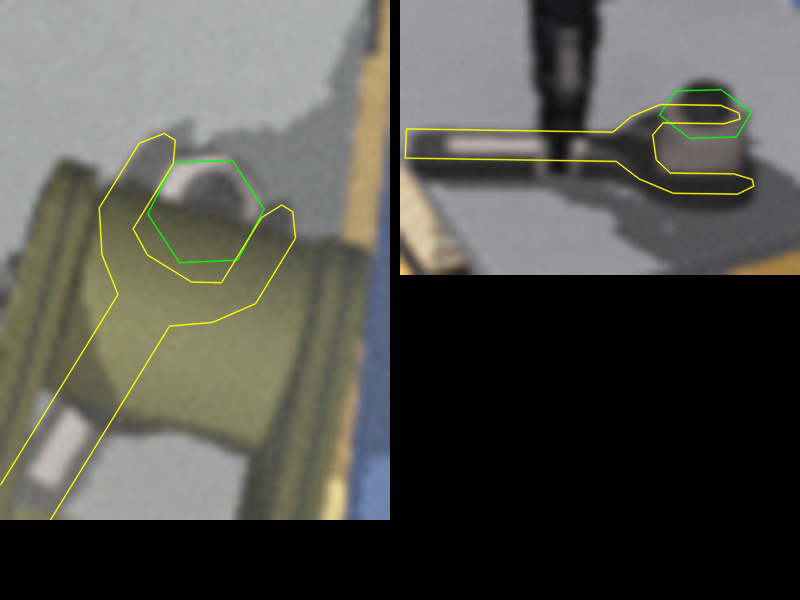

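Call:
play_rows(
  moves="-0.7 0.0002 0.0055 0 0 0 -0.065;-0.7 0 0 0 0 0 0",
)

```text
t: 16.85
tool_pos: [0.5381, -0.1164, 0.1107]
tool_rot: [-3.042, 0.78, 0.001]
ft_force: [-2.5, 0.4, -5.3]
gripper_width: 0.0254
```

```bash
python3 s.py
```

```text
pos [ 0.5381 -0.1164  0.1107] y ang -2.073 tool z [-5.0e-04  1.3e-03 -1.0e+00] q6 1.761 t 16.85
shift tool [0.0097 0.0503 0.0006] rz -0.5922
F [-2.48  0.45 -5.34] M [0.127 0.518 0.137] w 0.0254
```

Call:
play_rows(
  moves="-0.7 -0.003 0 0 0 0 0;-0.7 -0.004 0 0 0 0 0;-0.7 0 0 0 0 0 0",
)

```text
t: 17.15
tool_pos: [0.5366, -0.1156, 0.1127]
tool_rot: [3.04, -0.781, 0.021]
ft_force: [12.3, -9.0, -12.5]
gripper_width: 0.0248
```

```bash
python3 s.py
```

```text
pos [ 0.5366 -0.1156  0.1127] y ang -2.0735 tool z [ 0.0124 -0.0061 -0.9999] q6 1.766 t 17.15
shift tool [0.0113 0.0503 0.0028] rz -0.5927
F [ 12.29  -9.02 -12.54] M [-1.202 -1.521  0.227] w 0.0248
```

Call:
play_rows(
  moves="-0.7 0.005 0 0 0 0 0;-0.7 0.0002 0.004 0 0 0 -0.05;-0.7 0 0 0 0 0 0",
)

```text
t: 17.45
tool_pos: [0.5352, -0.1192, 0.1108]
tool_rot: [-3.061, 0.706, -0.001]
ft_force: [-0.4, -0.4, -6.3]
gripper_width: 0.0252
```

```bash
python3 s.py
```

```text
pos [ 0.5352 -0.1192  0.1108] y ang -2.0244 tool z [ 6.e-04  4.e-04 -1.e+00] q6 1.707 t 17.45
shift tool [0.0086 0.0469 0.0008] rz -0.5436
F [-0.44 -0.4  -6.33] M [-0.154  0.129 -0.07 ] w 0.0252
```

Now unloaded; pull back.

Call:
play_rows(
  moves="-0.7 -0.003 0 0 0 0 0;-0.7 -0.003 0 0 0 0 0;-0.7 0 0 0 0 0 0",
)

```text
t: 17.75
tool_pos: [0.5292, -0.1162, 0.1108]
tool_rot: [-3.061, 0.705, 0.0]
ft_force: [-1.2, -0.9, -6.4]
gripper_width: 0.025
```

```bash
python3 s.py
```

```text
pos [ 0.5292 -0.1162  0.1108] y ang -2.0234 tool z [-2.e-04  2.e-04 -1.e+00] q6 1.708 t 17.75
shift tool [0.0152 0.047  0.0008] rz -0.5426
F [-1.17 -0.91 -6.44] M [-0.208  0.269 -0.137] w 0.025
```

Call:
play_rows(
  moves="-0.7 -0.004 0 0 0 0 0.01;-0.7 -0.006 0 0 0 0 0;-0.7 -0.008 0 0 0 0 0;-0.7 -0.01 0 0 0 0 0;-0.7 -0.015 0 0 0 0 0;-0.7 -0.02 0 0 0 0 0;-0.7 0 0 0 0 0 0",
)

```text
t: 18.45
tool_pos: [0.4704, -0.0871, 0.1099]
tool_rot: [-3.058, 0.718, 0.004]
ft_force: [-0.4, -0.0, -6.4]
gripper_width: 0.0254
```

```bash
python3 s.py
python3 - <<'E'
from h import *
rel([.54,.02,.11])
for n in CAL: cv2.imwrite(f"pics/{n}8.png",arm.read_camera(n))
im=cv2.imread("pics/top8.png")[105:245,175:355]
cv2.imwrite("pics/c8.png",cv2.resize(im,None,fx=4,fy=4,interpolation=cv2.INTER_CUBIC))
E
```

```text
pos [ 0.4704 -0.0871  0.1099] y ang -2.0324 tool z [-0.0026  0.0011 -1.    ] q6 1.737 t 18.45
shift tool [ 0.0812  0.0467 -0.0003] rz -0.5516
F [-0.42 -0.   -6.37] M [0.059 0.137 0.013] w 0.0254
pos [ 0.4704 -0.0871  0.1099] y ang -2.0324 tool z [-0.0026  0.0011 -1.    ] q6 1.737 t 18.45
shift tool [ 0.0146 -0.1269 -0.0002] rz None
F [-0.42 -0.   -6.37] M [0.059 0.137 0.013] w 0.0254
```

View pics/c8.png

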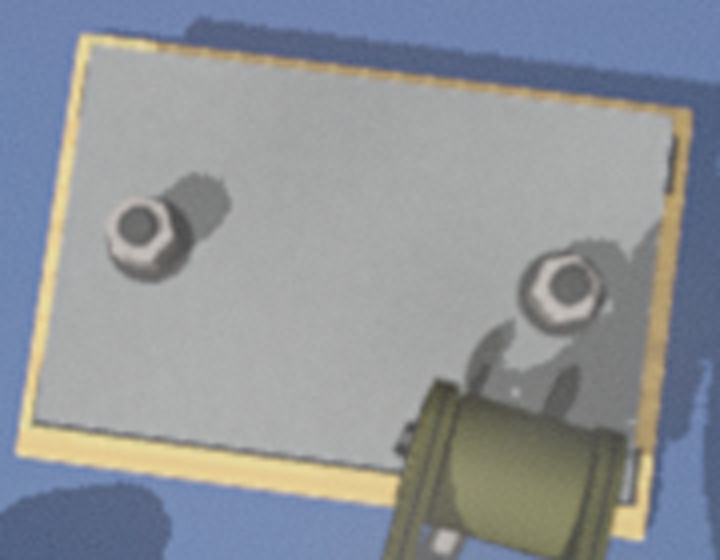

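Call:
play_rows(
  moves="-0.7 0 -0.03 0 0 0 0;-0.7 0 -0.03 0 0 0 0;-0.7 0 -0.03 0 0 0 0;-0.7 0.01 -0.03 0 0 0 0;-0.7 0.025 -0.01 0 0 0 0;-0.7 0 0 0 0 0 0;-0.7 0 0 0 0 0 0",
)

```text
t: 19.25
tool_pos: [0.5629, 0.0122, 0.1107]
tool_rot: [3.058, -0.719, -0.001]
ft_force: [-0.3, -0.1, -6.7]
gripper_width: 0.0251
```

```bash
python3 - <<'E'
from h import *
rel([.54,.02,.1085])
for n in CAL: cv2.imwrite(f"pics/{n}9.png",arm.read_camera(n))
c=np.zeros((480,800,3),np.uint8)
for i,(n,box) in enumerate((("top",(301,160,331,192)),("side",(225,140,325,220)))):
    img=cv2.imread(f"pics/{n}9.png")
    f=13 if i==0 else 4
    zoom(n,img,box,f,"pics/_t.png",[(T2(.612,-.157,-.49,hexp(.145)),(0,255,0)),] if i==0 else [])
    z=cv2.imread("pics/_t.png");c[:z.shape[0],i*400:i*400+z.shape[1]]=z
cv2.imwrite("pics/c9.png",c)
E
```

```text
pos [0.5629 0.0122 0.1107] y ang -2.0329 tool z [-6.e-04  0.e+00 -1.e+00] q6 1.959 t 19.25
shift tool [-0.024   0.0033  0.0022] rz None
F [-0.3  -0.05 -6.75] M [ 0.02   0.112 -0.015] w 0.0251
```

View pics/c9.png

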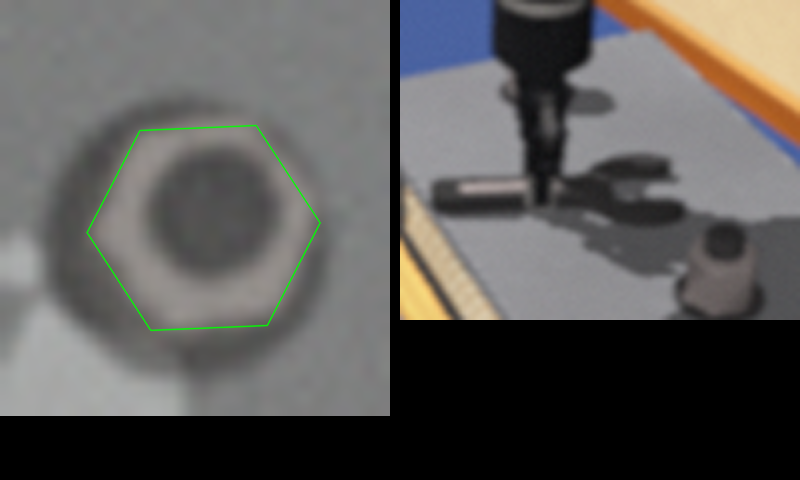

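Call:
play_rows(
  moves="-0.7 0 0 0.0015 0 0 0;-0.7 0 0 0.001 0 0 0;-0.7 0 0 0 0 0 0",
)

```text
t: 19.65
tool_pos: [0.5623, 0.012, 0.1086]
tool_rot: [-3.058, 0.72, -0.001]
ft_force: [-0.6, 0.5, -6.3]
gripper_width: 0.0254
```

```bash
python3 - <<'E'
from h import *
rel([.54,.02,.1085])
E
```

```text
pos [0.5623 0.012  0.1086] y ang -2.0334 tool z [ 5.e-04 -1.e-04 -1.e+00] q6 1.959 t 19.65
shift tool [-0.0235  0.0028  0.0001] rz None
F [-0.59  0.52 -6.33] M [0.038 0.084 0.005] w 0.0254
```

Call:
play_rows(
  moves="-0.7 0 0 0.001 0 0 0;-0.7 0 0 0 0 0 0",
)

```text
t: 19.85
tool_pos: [0.5626, 0.0121, 0.1084]
tool_rot: [3.058, -0.72, 0.001]
ft_force: [-4.1, -0.5, 2.5]
gripper_width: 0.0251
```

Call:
play_rows(
  moves="-0.7 0 0 0.001 0 0 0;-0.7 0 0 0 0 0 0",
)

```text
t: 20.05
tool_pos: [0.5629, 0.0121, 0.1085]
tool_rot: [3.058, -0.719, 0.001]
ft_force: [-7.5, 0.2, 8.3]
gripper_width: 0.0253
```

Resting on the plate. Release, rise and look.

Call:
play_rows(
  moves="-0.4 0 0 0 0 0 0;0 0 0 0 0 0 0;0.3 0 0 0 0 0 0;0.3 0 0 0 0 0 0;0.3 0 0 0 0 0 0;0.3 0 0 -0.02 0 0 0;0.3 0 0 -0.04 0 0 0;0.3 0 0 -0.05 0 0 0;0.3 0 0 -0.05 0 0 0;0.3 -0.04 0.02 0 0 0 0;0.3 -0.04 0.02 0 0 0 0;0.3 -0.04 0.02 0 0 0 0",
)

```text
t: 21.25
tool_pos: [0.4272, 0.0121, 0.2668]
tool_rot: [-3.058, 0.719, -0.001]
ft_force: [-0.8, 0.5, 0.3]
gripper_width: 0.0554
```

Call:
play_rows(
  moves="0.3 -0.04 0.02 0 0 0 0;0.3 0 0 0 0 0 0;0.3 0 0 0 0 0 0",
)

```text
t: 21.55
tool_pos: [0.3833, 0.012, 0.2669]
tool_rot: [-3.058, 0.72, -0.005]
ft_force: [0.6, -0.3, -0.7]
gripper_width: 0.0552
```

```bash
python3 - <<'E'
from h import *
rel([.54,.02,.1085])
im={n:arm.read_camera(n) for n in CAL}
for n in CAL: cv2.imwrite(f"pics/{n}10.png",im[n])
c=np.zeros((560,800,3),np.uint8)
zoom("top",im["top"],(301,160,331,192),13,"pics/_t.png",[(T2(.6125,-.157,-.49,hexp(.145)),(0,255,0))]);z=cv2.imread("pics/_t.png");c[:z.shape[0],:z.shape[1]]=z
zoom("side",im["side"],(225,140,325,240),4,"pics/_t.png");z=cv2.imread("pics/_t.png");c[:z.shape[0],400:400+z.shape[1]]=z
cv2.imwrite("pics/c10.png",c)
E
```

```text
pos [0.3833 0.012  0.2669] y ang -2.0331 tool z [ 3.e-03 -3.e-04 -1.e+00] q6 1.924 t 21.55
shift tool [ 0.1362 -0.0769  0.1588] rz None
F [ 0.56 -0.28 -0.66] M [ 0.021 -0.049  0.005] w 0.0552
```

View pics/c10.png

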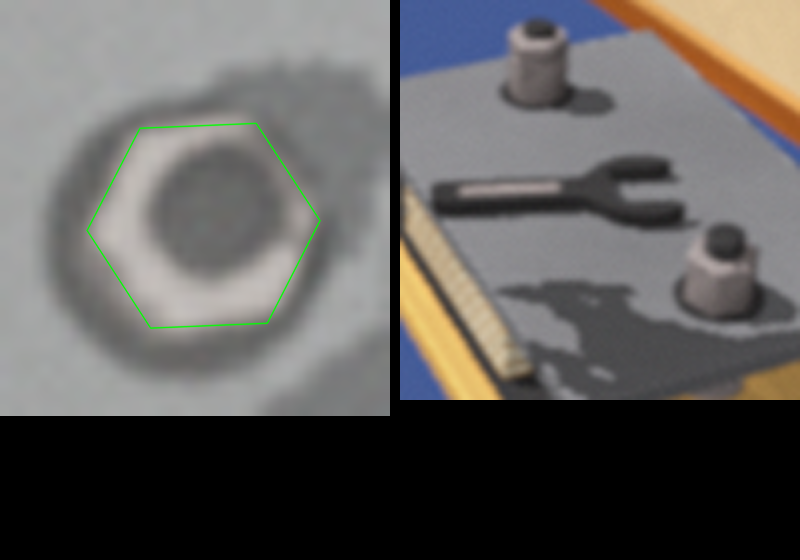

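View pics/top10.png

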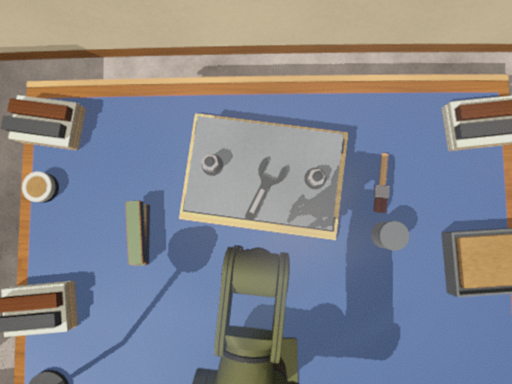

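```bash
python3 - <<'E'
from h import *
b=(300,158,333,194)
def fit(f,a0,mask_dark=True):
    img=cv2.imread(f)[b[1]:b[3],b[0]:b[2]].astype(float)
    d=(img[:,:,2]-img[:,:,0]) # nut is warm-toned
    g=cv2.GaussianBlur(d,(0,0),.5)
    def ren(p):
        S=8;m=np.zeros(((b[3]-b[1])*S,(b[2]-b[0])*S),np.uint8);k=m.copy()
        for P,v,zz in((hexp(.145),255,0),(circ(.161,.015),0,0),(circ(.147,.015),0,0)):
            q=(proj("top",T2(p[0],p[1],p[2],P))-[b[0],b[1]]+.5)*S-.5
            cv2.fillPoly(m,[np.round(q).astype(np.int32)],v)
        return cv2.GaussianBlur(cv2.resize(m,(b[2]-b[0],b[3]-b[1]),interpolation=cv2.INTER_AREA).astype(float)/255,(0,0),.8)
    def cost(p):
        r=ren(p).ravel();A=np.c_[r,np.ones_like(r)];x,res,_,_=np.linalg.lstsq(A,g.ravel(),rcond=None);return res[0]
    best=min((minimize(cost,[.6125,-.157,a],method="Nelder-Mead",options=dict(initial_simplex=np.array([.6125,-.157,a])+np.array([[0,0,0],[.003,0,0],[0,.003,0],[0,0,.1]]))) for a in (a0-.2,a0,a0+.2)),key=lambda r:r.fun)
    return best.x,best.fun
print(fit("pics/top0.png",.53),fit("pics/top2.png",.09),fit("pics/top5.png",.09),fit("pics/top10.png",-.49))
E
```

```text
(array([ 0.61278176, -0.15670765,  0.5246794 ]), np.float64(2477.8887561530955)) (array([ 0.61262611, -0.15657672,  0.10797184]), np.float64(2915.686136054014)) (array([ 0.61288713, -0.15644988,  0.15763624]), np.float64(2563.773196544873)) (array([ 0.61269056, -0.1567388 , -0.36511735]), np.float64(2708.2669099954924))
```

```bash
python3 - <<'E'
from h import *
imgs={n:np.mean([arm.read_camera(n).astype(float) for _ in range(8)],0).round().astype(np.uint8) for n in CAL}
cv2.imwrite("pics/top11.png",imgs["top"])
cv2.imwrite("pics/side11.png",imgs["side"])
boxes=dict(top=(235,142,300,222),side=(228,170,300,202))
for nm in (("top",),("side",)):
    r=fitsp(imgs,boxes,[.638,-.026,-.43],nm);print(r.x,r.fun)
b=(300,158,333,194)
g=cv2.GaussianBlur((imgs["top"].astype(float)[b[1]:b[3],b[0]:b[2],2]-imgs["top"].astype(float)[b[1]:b[3],b[0]:b[2],0]),(0,0),.5)
def cost(a):
    S=8;m=np.zeros(((b[3]-b[1])*S,(b[2]-b[0])*S),np.uint8)
    for P,v in((hexp(.145),255),(circ(.161,.015),0),(circ(.147,.015),0)):
        q=(proj("top",T2(.6127,-.1567,a,P))-[b[0],b[1]]+.5)*S-.5
        cv2.fillPoly(m,[np.round(q).astype(np.int32)],v)
    r=cv2.GaussianBlur(cv2.resize(m,(b[2]-b[0],b[3]-b[1]),interpolation=cv2.INTER_AREA).astype(float)/255,(0,0),.8).ravel()
    return np.linalg.lstsq(np.c_[r,np.ones_like(r)],g.ravel(),rcond=None)[1][0]
for a in np.arange(-.9,.15,.07): print(round(a,2),round(cost(a)))
E
```

```text
[ 0.64344484 -0.03032316 -0.45431021] 173.82893649629452
[ 0.64096115 -0.02946207 -0.43966215] 53.48633014860445
-0.9 2705
-0.83 2706
-0.76 2620
-0.69 2588
-0.62 2473
-0.55 2403
-0.48 2287
-0.41 2276
-0.34 2231
-0.27 2284
-0.2 2302
-0.13 2410
-0.06 2501
0.01 2609
0.08 2686
```

```bash
python3 - <<'E'
from h import *
s,_=tool();print(s['t'],s['ft_force'],s['tool_pos'])
print(arm.job_done())
E
```

```text
22.45 [-0.1994789   0.45449015  0.07516804] [0.3835741  0.01197998 0.26635243]
the job is handed in; nothing more can be done
None
```

I ran the loose nut (the one at negative y) down by hand, tightened it with the spanner, and handed the job in at 22.5 s. It reports no verdict.

- **By hand:** I turned the nut clockwise until the wrist moment rose from about 0.2 to 1.3 N m. That last stretch also tightened it by about 0.2 rad past seating, under the 0.35 rad limit.
- **With the spanner:** I slid the jaw on until its floor touched the nut. I then turned clockwise until the nut was roughly 0.7 rad past seating.
- **Taking it off:** My first pull met about 15 N because the jaw was still loaded. I eased the spanner back a little anticlockwise and it then came off freely.

**Last checks**
- **Spanner:** It lies on the plate between the posts, and looks flat in the side picture. Its jaw centre is about 0.13 m from the nut.
- **Tightening:** My two estimates of the final nut angle disagreed. The tool angle minus the expected jaw play gave −0.49 rad, while the picture fit gave about −0.36 rad. I trust the picture, since the arm and grip twist under load. Either angle puts the tightening within 0.5–1.1 rad, at about 0.6–0.85.
- **Surroundings:** The bars, glue pot and brush look unmoved in the top picture. The gripper is clear, with no force on the wrist.

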